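# Clamp a plaster mould in the screw press

### The job

Slide the press's tray right out, lay the white plaster mould flat in it, lengthways inside the low rim, and set it down gently. Push the tray fully home under the press, then turn the hand wheel clockwise (seen from above) by its red knob, a full turn or more, until the screw reaches its stop and the foot presses on the mould. Leave the bowl, the pot and the glaze jar where they stand, and let go of everything.

Things in the scene. Friction and masses are not known exactly. Their poses are not given: they have to be found in the camera images.
- press: The green screw press, fixed to the table, its position and yaw vary. Origin: on the table under the screw's axis; z up. A slide base 120 mm wide (x) and 22 mm high runs from y=-250 to y=+110 mm. Two uprights 25 mm wide at x=-80 and x=+80 mm and a beam over them (50 mm deep in y, its top 193 mm above the table) carry the wheel. The tray slides out along the press's own -y (towards the robot's right when its yaw is 0).
- tray (a joint): How far the tray is pulled out (m): 0 = fully home under the press, 0.17 = fully out (stops at both ends). It starts between 0 and 0.07 and stays where it is left; sliding it takes about 2 to 3 N. Only when it is well out is there room above it, clear of the wheel, to load it from above.
- tray_in (a point): Centre of the aluminium tray's floor (upper face, 34 mm above the table), axes as the press. Inside, the tray is 72 mm in x and 132 mm in y; its rim is 5 mm thick and stands 6 mm above the floor.
- tray_grip (a point): Grip point on the tray's handle, a blue upright round post 22 mm in diameter that stands on a flat arm 160 mm in -y from the tray's centre. The point is on the post's axis, 74 mm above the table; the post goes from 33 to 100 mm above the table. With the tray home the wheel's edge is only some 75 mm from the post (horizontally), so grip the post with fingers on its +x and -x sides (press axes) to keep the gripper's wide body clear.
- wheel (a joint): Angle of the hand wheel (rad); grows as it is turned clockwise seen from above, which lowers the foot 3.5 mm per radian. Stops at -1.6 and at 7.0 (tight). It starts between -1.5 and 0.5, so 6.5 to 8.5 rad are to be turned. At 0 the knob lies on the press's -x side of the axis. It stays where it is left; turning takes about 2 to 3 N at the knob.
- wheel_axis (a point): Centre of the hand wheel on its vertical axis, 205 mm above the table. The aluminium wheel (rim centre line at 75 mm radius, rim 16 mm thick, four spokes) lies level; the screw's end stands at most 35 mm above it in the middle.
- knob_grip (a point): Grip point of the wheel's red knob, an upright round handle 24 mm in diameter, which spins freely on its pin, 75 mm from the wheel's axis. The point is on the knob's axis 245 mm above the table; the knob goes from 213 to 270 mm.
- mould: Closed two-piece plaster mould, loose: a white block 120 mm (its x) by 60 mm (y) by 50 mm (z) with a grey seam and two orange bands, about 0.36 kg (varies). Origin: centre of its underside. It starts lying flat on the ware board at any yaw, close between the bowl and the glaze jar (which of the three stands where varies). Either way round is fine in the tray.
- board: Wooden ware board on the table, fixed for the task, 300 mm (x) by 280 mm (y), 12 mm thick; mould, bowl and glaze jar start on it, so their undersides are 12 mm above the table. Origin: centre of its underside.
- bowl: Terracotta bowl, 96 mm in diameter, 62 mm high, a bystander. Origin: centre of its underside.
- glaze: Amber glaze jar with a blue lid, 68 mm in diameter, 80 mm high, a bystander. Origin: centre of its underside.
- pot: Terracotta pot, 80 mm in diameter, 70 mm high, a bystander beside the tray's path, on the press's +x side. Origin: centre of its underside.
- foot: The press foot, origin at the centre of its lower face, a dark steel disc 52 mm in diameter, on a spring (10 N or so when the wheel is at its stop on the mould). With the wheel at its start it is 97 to 104 mm above the table.

How it is judged:
On the way, in this order (a step that is already met when the one before it is completed fails the run):
1. the tray is pulled out and the mould lies flat in it, let go (x of mould in the frame of tray_in between -0.009 and 0.009 m and y of mould in the frame of tray_in between -0.009 and 0.009 m and z of mould in the frame of tray_in between -0.004 and 0.004 m and angle between the x axis of mould and the y axis of tray_in, either way round below 0.15 rad and angle between mould's own z axis and vertical below 0.06 rad and contact force between the fingers and mould below 0.1 N and value of joint tray above 0.12 m), for 0.2 s.
2. the tray with the mould is fully home, before the wheel is turned down (x of mould in the frame of tray_in between -0.009 and 0.009 m and y of mould in the frame of tray_in between -0.009 and 0.009 m and z of mould in the frame of tray_in between -0.004 and 0.004 m and angle between the x axis of mould and the y axis of tray_in, either way round below 0.15 rad and angle between mould's own z axis and vertical below 0.06 rad and value of joint tray below 0.006 m and value of joint wheel below 2 rad), for 0.2 s.
3. the wheel is turned clockwise to its stop, the foot pressing on the mould (value of joint wheel above 6.8 rad and contact force between foot and mould above 4 N), for 0.2 s.
At the end, for the whole second after the job is handed in: The mould lies flat in the tray (within 9 mm of the middle each way, lengthways within 0.15 rad), the tray is home within 6 mm, the wheel is at its tight end (above 6.8 rad) with the foot pressing on the mould (over 4 N), all at rest and let go (all of step 3 and x of mould in the frame of tray_in between -0.009 and 0.009 m and y of mould in the frame of tray_in between -0.009 and 0.009 m and z of mould in the frame of tray_in between -0.004 and 0.004 m and angle between the x axis of mould and the y axis of tray_in, either way round below 0.15 rad and angle between mould's own z axis and vertical below 0.06 rad and contact force between the fingers and mould below 0.1 N and value of joint tray below 0.006 m and linear speed of mould below 0.02 m/s and velocity of joint wheel between -0.05 and 0.05 rad/s); the robot touches nothing.
It fails at once if the terracotta bowl is moved more than 20 mm or tipped (distance of bowl from where it was at the start of the episode above 0.02 m or angle between bowl's own z axis and vertical above 0.3 rad).
It fails at once if the glaze jar is moved more than 20 mm or tipped (distance of glaze from where it was at the start of the episode above 0.02 m or angle between glaze's own z axis and vertical above 0.3 rad).
It fails at once if the terracotta pot is moved more than 20 mm or tipped (distance of pot from where it was at the start of the episode above 0.02 m or angle between pot's own z axis and vertical above 0.3 rad).
It fails at once if the mould is tipped over (angle between mould's own z axis and vertical above 0.7 rad).
It fails at once if the mould is let go more than 15 mm above the tray's floor (dropped in) (contact force between the fingers and mould below 0.1 N and horizontal distance between mould and tray_in below 0.06 m and z of mould in the frame of tray_in above 0.015 m).
It also fails if it takes over 72 s, if anything falls off the work surface, if the arm or the gripper's body presses on something with over 40 N, if the wrist force passes 120 N, or if a joint passes its speed limit or range.

### The arm

A 6-joint arm with a two-finger parallel gripper is mounted at the origin on the work surface. World frame = base frame: x ahead of the robot, y to its left, z up, the work surface at z = 0. Lengths are in m, angles in rad, forces in N, time in s.
With the tool pointing down it reaches from about 0.225 to 0.875 m from the base axis. Payload 3.4 kg.
Tool frame: the origin (TCP) lies midway between the tips of the shut fingers; the grasp point (between the pads) lies 19 mm behind it (manip.pinch_z is the distance from the TCP to the grasp point, in m); z points along the fingers, y is the line along which they close (so a half turn about z gives the same grasp; the last joint's range is limited). The gripper opens to 85 mm and grips with 20 to 120 N. Pads are 22 mm wide; open, the fingers measure 114 mm over their backs; the gripper's body (76 mm by 85 mm) begins 54 mm behind the grasp point. The pads swing forward as they close: fully open they stand 13 mm farther back than shut.
Start: joints at [-1.29, 0.276, 1.505, -0, 1.361, -0.121], TCP at [0.225, -0.529, 0.231] pointing down, gripper open.
Joint ranges: [-2.89, 2.89], [-0.75, 2.08], [0.22, 2.7], [-1.18, 4.32], [0.11, 2.71], [-2.7, 2.7]. Speed limits (rad/s): [2.57, 2.57, 3.14, 3.14, 3.14, 3.14].

### API

Orientations are given as a unit quaternion [w, x, y, z].
In Python, from rig import manip gives the robot as it stands.
- The arm moves only by the tool carry_out, never from a script. Its arguments are lists of equal length, an entry for each row: "delta_pos": the shift along the tool's x, y, z scaled (see below), a list of three; "turn": the turn, a rotation vector about the tool's x, y, z scaled (see below), a list of three; "claw": the closure, from -1 (fully open) to 1 (shut). A call has 1 to 12 rows; each row is the pose to reach, as a shift and turn from the pose commanded when the call began, along the tool's axes at that moment; what a row does not reach only later rows make up. The controller multiplies each number of a shift by 400 mm and each number of a turn by 30 degrees. A row lasts 1/10 s, in which the tool goes at most 50 mm and 8.59 degrees, less where a joint would pass 70% of its speed; a pose out of reach is approached as far as the arm can. A call with a number of a shift or a turn outside -1 to 1 is refused whole. A call with a gripper value outside its range is refused whole. The fingers move at their own pace and stop on an object; "force" is the grip in N (left out, the last holds). Time passes only in rows, so rows that repeat a pose let the fingers close. It gives the time, the measured TCP pose, the force, the opening and the grip force at its end, in the units of the state.
- manip.get_state(): the state, without advancing time (a new reading comes with each control period).
- manip.get_image(name): name is "scene" or "top"; returns a dict with "image" (400x640x3 uint8, red, green, blue), "z_map" (400x640 float32, m along the optical axis (not along the pixel's ray), 0 where there is no reading), "fx", "fy", "cx", "cy" (pixels), "k1" (the pictures are not rectified: a ray, as slopes to the right and down, at radius r is drawn at 1 + k1 r^2 times it, then the intrinsics apply), "world_to_cam" (4x4, takes a point from world to camera coordinates). Camera axes: x right, y down, z forward; pixel columns grow to the right and rows downward; lengths in m; the calibration is good to about 2 mm. A picture is of the moment at which its call begins.
- manip.sign_off(): hands the job in; it is judged then, once.
Trained networks look in the newest picture that a camera, given by its name, has taken for a name from the list of things; names that differ only in an ending like _2 or _b are one class to them, and where a whole thing is asked for, a point or a joint stands for the part that bears it (a point fixed in the world has none). Each returns a list of dicts, best first, with "score" (0 to 1); they miss things now and then, are a little off and sometimes report something else, mostly with a low value. They report only what shows in the picture. A call takes as long as a camera call.
- manip.spot_in(camera, query): "point" ([x, y, z] in m, in world coordinates, good to about 4 mm: the middle of the surface that is visible of it).
- manip.place_of(camera, query): "point" ([x, y, z] in m, in world coordinates, good to about 4 mm: a listed point, or the origin of a listed thing).
The state is a dict: "clock": time; "qpos": joint angles; "qd": joint speeds; "effort": joint torques, N m; "position": TCP position; "ee_rot": TCP orientation; "contact_force": force on the tool from outside, world axes, zero at the start; "moment": the same for the moment, N m; "width": finger opening in m; "gripper_force": force on a finger pad.
Only numpy, scipy, OpenCV 4.12 (cv2) and the standard library are available. Lean on these libraries where they do the work, as an engineer would, in place of code of your own. Each camera call takes 0.05 s, during which the arm holds its last target. There are 200 camera calls.

## Working session

There is one attempt and no reset: what is moved stays moved. The work goes in short steps, Python scripts to look and compute and a tool call to move; the robot and the scene stay as the last step left them, time stands still between calls to the robot, and variables do not carry over. Pictures are saved under pics/ and viewed, at most 10 in all, crops included, and the job is handed in when it is done.

Besides the shell and the picture viewer there is one more tool, called after ">>>" as name(argument=value, ...) on one line, values as JSON. carry_out: Moves the arm, as the interface text tells. Shifts and turns lie within -1 to 1; 1 stands for 400 mm of shift or 30 degrees of turn. Its arguments: {"type":"object","properties":{"delta_pos":{"type":"array","items":{"type":"array","items":{"type":"number","minimum":-1,"maximum":1}}},"turn":{"type":"array","items":{"type":"array","items":{"type":"number","minimum":-1,"maximum":1}}},"claw":{"type":"array","items":{"type":"number"}},"force":{"type":"number"}},"required":["delta_pos","turn","claw"]}

```bash
mkdir -p pics
cat > h.py <<'E'
import numpy as np, cv2
from rig import manip
from scipy.spatial.transform import Rotation as R
np.set_printoptions(precision=4,suppress=True)
def snap(cam,name):
    d=manip.get_image(cam); cv2.imwrite('pics/'+name+'.png',d['image'][...,::-1]); return d
def cloud(d):
    h,w=d['z_map'].shape; u,v=np.meshgrid(np.arange(w),np.arange(h))
    xd=(u-d['cx'])/d['fx']; yd=(v-d['cy'])/d['fy']; x,y=xd.copy(),yd.copy()
    for _ in range(8):
        s=1+d['k1']*(x*x+y*y); x,y=xd/s,yd/s
    z=d['z_map']; P=np.stack([x*z,y*z,z,np.ones_like(z)],-1)
    P=(P@np.linalg.inv(d['world_to_cam']).T)[...,:3]; P[z==0]=np.nan; return P
def pose():
    s=manip.get_state(); q=s['ee_rot']; return np.array(s['position']),R.from_quat([q[1],q[2],q[3],q[0]]),s
def move(p=None,yaw=None):
    """target TCP pos world, tool-y line yaw (world) -> scaled numbers"""
    p0,r,s=pose()
    if p is not None: print('shift',r.inv().apply(np.array(p)-p0)/0.4)
    ty=r.apply([0,1,0]); cur=np.arctan2(ty[1],ty[0])
    print('tool y yaw',np.degrees(cur),'R',r.as_matrix().round(3).tolist())
    if yaw is not None:
        d=(yaw-cur+np.pi/2)%np.pi-np.pi/2
        print('turn',r.inv().apply([0,0,d])/np.radians(30),np.degrees(d))
E
python3 - <<'E'
from h import *
for c in('top','scene'):
    d=snap(c,c+'0'); np.savez(c+'0',P=cloud(d))
    for n in['press','tray_in','tray_grip','wheel_axis','knob_grip','mould','board','bowl','glaze','pot']:
        print(c,n,[(np.round(x['point'],4),round(x['score'],2)) for x in manip.place_of(c,n)[:2]])
p,r,s=pose();print(p,s['clock']);move()
E
```

```text
top press [(array([0.5293, 0.2465, 0.0022]), 0.87)]
top tray_in [(array([0.5368, 0.2138, 0.0362]), 0.73)]
top tray_grip [(array([0.5311, 0.0534, 0.0747]), 0.77), (array([0.6963, 0.0391, 0.0018]), 0.38)]
top wheel_axis [(array([0.5361, 0.2439, 0.209 ]), 0.78)]
top knob_grip [(array([0.5211, 0.1745, 0.2487]), 0.46)]
top mould [(array([ 0.5902, -0.231 ,  0.0113]), 0.57), (array([0.536 , 0.2135, 0.036 ]), 0.35)]
top board [(array([ 0.5283, -0.2969, -0.0034]), 0.82)]
top bowl [(array([ 0.4548, -0.2784,  0.0117]), 0.94), (array([0.5354, 0.2454, 0.0978]), 0.25)]
top glaze [(array([ 0.5564, -0.3937,  0.012 ]), 0.7), (array([0.5288, 0.2487, 0.0032]), 0.28)]
top pot [(array([0.6974, 0.0355, 0.0011]), 0.68)]
scene press [(array([0.5318, 0.2475, 0.0024]), 0.98)]
scene tray_in [(array([0.5357, 0.2093, 0.0337]), 0.96)]
scene tray_grip [(array([0.5314, 0.0521, 0.071 ]), 0.76)]
scene wheel_axis [(array([0.5343, 0.2481, 0.207 ]), 0.69)]
scene knob_grip [(array([0.5246, 0.1719, 0.2457]), 0.59)]
scene mould [(array([ 0.5923, -0.2366,  0.0123]), 0.75)]
scene board [(array([ 0.5275, -0.2966, -0.0023]), 0.58)]
scene bowl [(array([ 0.454 , -0.2739,  0.0134]), 0.72)]
scene glaze [(array([ 0.5533, -0.3943,  0.012 ]), 0.56)]
scene pot [(array([0.6979, 0.0378, 0.0034]), 0.82)]
[ 0.2249 -0.5292  0.2313] 1.1
tool y yaw -66.97898638303985 R [[0.92, 0.391, 0.0], [0.391, -0.92, -0.0], [-0.0, 0.0, -1.0]]
```

View pics/top0.png

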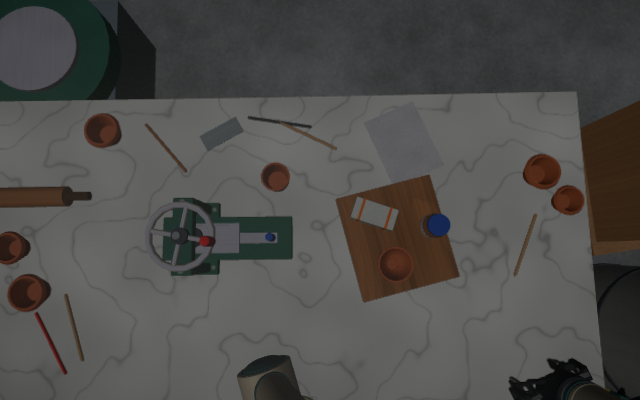

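Run:
```python
from h import *
def rect(P,lo,hi,c,rad):
    m=(P[...,2]>lo)&(P[...,2]<hi)&(np.hypot(P[...,0]-c[0],P[...,1]-c[1])<rad)
    pts=P[m][:,:2]; return pts,P[m]
for c in('top','scene'):
    P=np.load(c+'0.npz')['P']
    pts,q=rect(P,.054,.070,(.59,-.233),.085)
    # exclude bowl & glaze neighbours
    k=(np.hypot(*(pts-[.4545,-.276]).T)>.055)&(np.hypot(*(pts-[.555,-.394]).T)>.042)
    r=cv2.minAreaRect((pts[k]*1000).astype(np.float32)); print(c,'mould',len(pts[k]),r,q[:,2].mean())
    pts,q=rect(P,.09,.106,(.531,.053),.03); print('post top',len(q),q.mean(0) if len(q) else '', (pts.min(0)+pts.max(0))/2 if len(q) else '')
    pts,q=rect(P,.26,.28,(.523,.173),.04); print('knob',len(q),(pts.min(0)+pts.max(0))/2 if len(q) else '')
    pts,q=rect(P,.187,.197,(.532,.247),.13);print('beam',cv2.minAreaRect((pts*1000).astype(np.float32)))
    pts,q=rect(P,.2,.222,(.532,.247),.1);print('wheel',cv2.minEnclosingCircle((pts*1000).astype(np.float32)))
    pts,q=rect(P,.018,.026,(.532,.06),.2);print('base',cv2.minAreaRect((pts*1000).astype(np.float32)))
```

```text
top mould 970 ((592.0278930664062, -229.01519775390625), (119.46542358398438, 61.107269287109375), 70.70779418945312) 0.060644810597851456
post top 54 [0.5323 0.0534 0.0985] [0.5326 0.0538]
knob 97 [0.5194 0.1743]
beam ((534.2739868164062, 247.8251190185547), (50.943580627441406, 183.03414916992188), 89.54106903076172)
wheel ((533.638916015625, 245.08026123046875), 85.38745880126953)
base ((579.38671875, 129.59495544433594), (254.9700469970703, 277.32318115234375), 10.550424575805664)
scene mould 468 ((591.809814453125, -227.95358276367188), (125.65849304199219, 60.26876449584961), 70.40382385253906) 0.06049790422353571
post top 48 [0.5334 0.0561 0.0968] [0.5331 0.0549]
knob 75 [0.5215 0.1759]
beam ((539.7196655273438, 242.17750549316406), (182.7218780517578, 72.80663299560547), 3.6635701656341553)
wheel ((535.8460083007812, 247.91250610351562), 83.94863891601562)
base ((592.456787109375, 128.968505859375), (264.5213317871094, 259.7574462890625), 4.193136692047119)
```

The top picture shows the mould at about (375,213) with its long axis tilted, the bowl at (397,264), the glaze jar at (435,225), and the post at (270,237). The knob at (206,241) is on the press's -y side, so the wheel is near -1.4 rad. The press yaw is about 0. I'll head for the post.

>>> carry_out(delta_pos=[[0.7,-0.57,0],[0.7,-0.57,0],[0.7,-0.57,0],[0.7,-0.57,0],[0.7,-0.57,0],[0.7,-0.57,0],[0.7,-0.57,0],[0.7,-0.57,0],[0.7,-0.57,0]], turn=[[0,0,-1],[0,0,-1],[0,0,-1],[0,0,-1],[0,0,-1],[0,0,-1],[0,0,-1],[0,0,-1],[0,0,-1]], claw=[-1,-1,-1,-1,-1,-1,-1,-1,-1], force=40)

```text
clock: 2.0
position: [0.3939, -0.2086, 0.2315]
ee_rot: [0.0, 0.894, 0.448, -0.0]
contact_force: [-0.8, 0.4, -0.0]
width: 0.0855
gripper_force: 0.0
```

Run:
```python
from h import *
move((.533,.054,.2),0); print(pose()[0],pose()[2]['clock'])
```

```text
shift [ 0.734  -0.1143  0.0785]
tool y yaw -36.75089010413728 R [[0.598, 0.801, 0.0], [0.801, -0.598, -0.001], [-0.0, 0.001, -1.0]]
turn [-0.0004  0.0007 -1.225 ] 36.75089010413728
[ 0.3939 -0.2086  0.2315] 2.0
```

>>> carry_out(delta_pos=[[0.734,-0.114,0.08],[0.734,-0.114,0.08],[0.734,-0.114,0.08],[0.734,-0.114,0.08],[0.734,-0.114,0.08],[0.734,-0.114,0.08],[0.734,-0.114,0.08],[0.734,-0.114,0.08]], turn=[[0,0,-1],[0,0,-1],[0,0,-1],[0,0,-1],[0,0,-1],[0,0,-1],[0,0,-1],[0,0,-1]], claw=[-1,-1,-1,-1,-1,-1,-1,-1])

```text
clock: 2.8
position: [0.534, 0.0509, 0.1986]
ee_rot: [0.0, 0.749, 0.663, -0.001]
contact_force: [0.4, -0.5, 0.0]
width: 0.0853
gripper_force: 0.0
```

Run:
```python
from h import *
move((.533,.054,.055),0); print(pose()[0],pose()[2]['clock'])
```

```text
shift [ 0.008  -0.003   0.3591]
tool y yaw -6.938699567616343 R [[0.121, 0.993, -0.001], [0.993, -0.121, -0.002], [-0.002, -0.001, -1.0]]
turn [-0.0004 -0.0003 -0.2313] 6.938699567616339
[0.534  0.0509 0.1986] 2.8
```

>>> carry_out(delta_pos=[[0.005,-0.003,0.1],[0.005,-0.003,0.2],[0.005,-0.003,0.3],[0.005,-0.003,0.36],[0.005,-0.003,0.36],[0.005,-0.003,0.36],[0.005,-0.003,0.36],[0.005,-0.003,0.36],[0.005,-0.003,0.36],[0.005,-0.003,0.36]], turn=[[0,0,-0.231],[0,0,-0.231],[0,0,-0.231],[0,0,-0.231],[0,0,-0.231],[0,0,-0.231],[0,0,-0.231],[0,0,-0.231],[0,0,-0.231],[0,0,-0.231]], claw=[-1,-1,-1,-1,-1,1,1,1,1,1])

```text
clock: 3.8
position: [0.5331, 0.0541, 0.0566]
ee_rot: [0.001, 0.707, 0.707, 0.0]
contact_force: [-0.4, -1.0, 5.7]
width: 0.0213
gripper_force: 38.9
```

Run:
```python
from h import *
move((.532,-.09,.055),0); print(pose()[0],pose()[2]['clock'],pose()[2]['width'],pose()[2]['gripper_force'])
```

```text
shift [-0.3603 -0.0026  0.0041]
tool y yaw -0.025477896592949873 R [[0.0, 1.0, 0.002], [1.0, -0.0, -0.0], [-0.0, 0.002, -1.0]]
turn [-0.      0.     -0.0008] 0.025477896592946657
[0.5331 0.0541 0.0566] 3.8 0.021317841709780218 38.8833224773407
```

>>> carry_out(delta_pos=[[-0.04,0,0],[-0.1,0,0],[-0.16,0,0],[-0.22,0,0],[-0.27,0,0],[-0.31,0,0],[-0.325,0,0],[-0.335,0,0],[-0.335,0,0]], turn=[[0,0,0],[0,0,0],[0,0,0],[0,0,0],[0,0,0],[0,0,0],[0,0,0],[0,0,0],[0,0,0]], claw=[1,1,1,1,1,1,1,1,1])

```text
clock: 4.7
position: [0.5317, -0.0805, 0.0565]
ee_rot: [-0.0, 0.707, 0.707, -0.001]
contact_force: [-3.5, -0.9, 7.5]
width: 0.0209
gripper_force: 39.3
```

>>> carry_out(delta_pos=[[-0.005,0,0],[-0.01,0,0],[-0.01,0,0]], turn=[[0,0,0],[0,0,0],[0,0,0]], claw=[1,1,1])

```text
clock: 5.0
position: [0.5316, -0.0811, 0.0565]
ee_rot: [-0.002, 0.708, 0.706, 0.001]
contact_force: [-3.3, 7.2, 10.2]
width: 0.0212
gripper_force: 39.4
```

>>> carry_out(delta_pos=[[0,0,0],[0,0,0],[0,0,0],[0,0,-0.1],[0,0,-0.22],[0,0,-0.34],[-0.1,0.04,-0.36],[-0.22,0.09,-0.36],[-0.36,0.15,-0.36],[-0.36,0.15,-0.36],[-0.36,0.15,-0.36],[-0.36,0.15,-0.36]], turn=[[0,0,0],[0,0,0],[0,0,0],[0,0,0],[0,0,0],[0,0,0],[0,0,0.2],[0,0,0.45],[0,0,0.643],[0,0,0.643],[0,0,0.643],[0,0,0.643]], claw=[-1,-1,-1,-1,-1,-1,-1,-1,-1,-1,-1,-1])

```text
clock: 6.2
position: [0.5916, -0.2269, 0.1986]
ee_rot: [-0.001, 0.816, 0.578, -0.0]
contact_force: [-0.3, -0.2, 0.3]
width: 0.085
gripper_force: 0.0
```

Run:
```python
from h import *
move((.592,-.2285,.022),np.radians(-19.4)); print(pose()[0],pose()[2]['clock'])
d=snap('top','top1'); P=cloud(d)
big=cv2.resize(d['image'][150:300,150:470,::-1],None,fx=2.5,fy=2.5,interpolation=cv2.INTER_CUBIC);cv2.imwrite('pics/top1c.png',big)
m=(P[...,2]>.028)&(P[...,2]<.045)&(abs(P[...,0]-.53)<.048)&(P[...,1]>-.0)&(P[...,1]<.152)
pts=(P[m][:,:2]*1000).astype(np.float32);print('tray',len(pts),cv2.minAreaRect(pts))
m=(P[...,2]>.09)&(P[...,2]<.106)&(np.hypot(P[...,0]-.532,P[...,1]+.081)<.03);q=P[m];print('post',(q.min(0)+q.max(0))/2,q.mean(0))
m=(P[...,2]>.015)&(P[...,2]<.027)&(abs(P[...,0]-.533)<.08)&(P[...,1]>0.02)&(P[...,1]<.15)
q=P[m]
for y in(.03,.06,.09,.12,.14):
    for lo,hi,n in((.015,.027,'base'),(.028,.045,'tray')):
        k=P[(P[...,2]>lo)&(P[...,2]<hi)&(abs(P[...,0]-.533)<.08)&(abs(P[...,1]-y)<.012)]
        if len(k): print(n,y,k[:,0].min(),k[:,0].max())
```

```text
shift [-0.0038  0.0033  0.4415]
tool y yaw -19.326506527958085 R [[0.331, 0.944, -0.002], [0.944, -0.331, 0.002], [0.001, -0.002, -1.0]]
turn [-0.      0.      0.0024] -0.07349347204191192
[ 0.5916 -0.2269  0.1986] 6.2
tray 1564 ((532.8286743164062, 76.3066635131836), (148.50967407226562, 80.05654907226562), 88.86219787597656)
post [ 0.53   -0.0815  0.0974] [ 0.5302 -0.0814  0.0988]
base 0.03 0.4722672021559297 0.5896848920878255
tray 0.03 0.49166580683606864 0.5714613926540818
base 0.06 0.4729686637645985 0.5905333867806739
tray 0.06 0.49225750323138723 0.5721172083193835
base 0.09 0.4735111292889872 0.5909390784398793
tray 0.09 0.49285398811777514 0.5727513159515707
base 0.12 0.4741402291595109 0.5916040646685672
tray 0.12 0.49345063167583264 0.5735487198601634
base 0.14 0.47453644557495045 0.5919690618517162
tray 0.14 0.4938316574729375 0.5736393320274292
```

View pics/top1c.png

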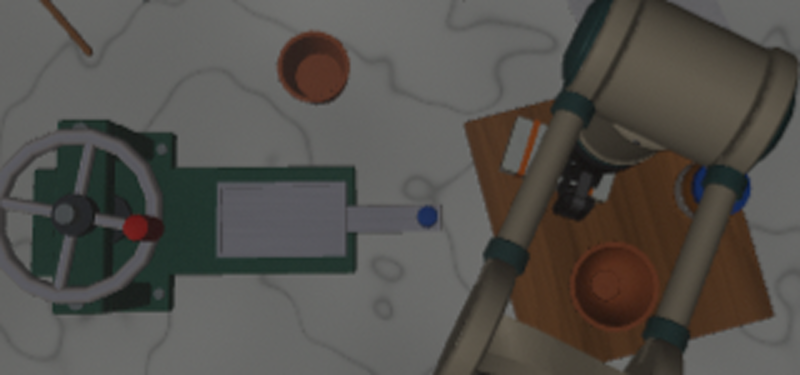

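The crop shows the tray fully out, centred near (282,220), with the post at (428,216) and the gripper over the mould near (575,190). The tray's yaw measures about -1.1°.

>>> carry_out(delta_pos=[[-0.004,0.003,0.1],[-0.004,0.003,0.2],[-0.004,0.003,0.3],[-0.004,0.003,0.38],[-0.004,0.003,0.42],[-0.004,0.003,0.44],[-0.004,0.003,0.44],[-0.004,0.003,0.44],[-0.004,0.003,0.44],[-0.004,0.003,0.44],[-0.004,0.003,0.44]], turn=[[0,0,0],[0,0,0],[0,0,0],[0,0,0],[0,0,0],[0,0,0],[0,0,0],[0,0,0],[0,0,0],[0,0,0],[0,0,0]], claw=[-1,-1,-1,-1,-1,-1,-1,1,1,1,1])

```text
clock: 7.35
position: [0.5937, -0.2298, 0.0251]
ee_rot: [0.001, 0.816, 0.578, 0.001]
contact_force: [-0.6, 2.7, 5.6]
width: 0.0593
gripper_force: 46.2
```

>>> carry_out(delta_pos=[[0,0,-0.05],[0,0,-0.12],[0,0,-0.2],[0,0,-0.3],[0,0,-0.35],[0,0,-0.35]], turn=[[0,0,0],[0,0,0],[0,0,0],[0,0,0],[0,0,0],[0,0,0]], claw=[1,1,1,1,1,1])

```text
clock: 7.95
position: [0.5948, -0.2308, 0.1668]
ee_rot: [0.003, 0.816, 0.578, 0.002]
contact_force: [1.3, -0.6, -4.6]
width: 0.0594
gripper_force: 45.6
```

Run:
```python
from h import *
print(pose()[0],pose()[2]['clock'],pose()[2]['width'],pose()[2]['gripper_force'])
move((.533,.079,.16),np.radians(-1.14))
```

```text
[ 0.5948 -0.2308  0.1668] 7.95 0.05938356335270128 45.57032883167267
shift [ 0.6796 -0.4026  0.0132]
tool y yaw -19.348293907473433 R [[0.331, 0.943, 0.007], [0.944, -0.331, -0.004], [-0.001, 0.007, -1.0]]
turn [-0.0007  0.0045 -0.6069] 18.208293907473436
```

>>> carry_out(delta_pos=[[0.06,-0.03,0],[0.15,-0.09,0],[0.25,-0.15,0],[0.36,-0.21,0],[0.46,-0.27,0],[0.55,-0.33,0],[0.62,-0.37,0],[0.66,-0.39,0],[0.68,-0.4,0],[0.68,-0.4,0],[0.68,-0.4,0]], turn=[[0,0,-0.1],[0,0,-0.2],[0,0,-0.35],[0,0,-0.5],[0,0,-0.6],[0,0,-0.607],[0,0,-0.607],[0,0,-0.607],[0,0,-0.607],[0,0,-0.607],[0,0,-0.607]], claw=[1,1,1,1,1,1,1,1,1,1,1])

```text
clock: 9.05
position: [0.5319, 0.079, 0.1624]
ee_rot: [-0.0, 0.714, 0.7, -0.001]
contact_force: [0.4, 0.5, -4.1]
width: 0.0596
gripper_force: 45.4
```

Run:
```python
from h import *
print(pose()[0],pose()[2]['clock'],pose()[2]['width'])
move((.533,.079,.08),np.radians(-1.14))
```

```text
[0.5319 0.079  0.1624] 9.05 0.059563016715476744
shift [0.0002 0.0029 0.206 ]
tool y yaw -1.1367833021359313 R [[0.02, 1.0, -0.001], [1.0, -0.02, -0.001], [-0.001, -0.001, -1.0]]
turn [0.     0.     0.0001] -0.0032166978640709555
```

>>> carry_out(delta_pos=[[0,0.003,0.06],[0,0.003,0.13],[0,0.003,0.19],[0,0.003,0.21],[0,0.003,0.21]], turn=[[0,0,0],[0,0,0],[0,0,0],[0,0,0],[0,0,0]], claw=[1,1,1,1,1])

```text
clock: 9.55
position: [0.5327, 0.0787, 0.0781]
ee_rot: [-0.001, 0.715, 0.7, -0.001]
contact_force: [-0.7, 0.9, -3.8]
width: 0.0593
gripper_force: 45.3
```

Run:
```python
from h import *
print(pose()[0],pose()[2]['clock'])
move((.533,.079,.0475),np.radians(-1.14))
for c in('scene','top'):
    d=snap(c,c+'2'); P=cloud(d)
    print(c,manip.place_of(c,'mould')[:1],manip.place_of(c,'tray_in')[:1])
    b=pose()[0][2]-.013
    m=(P[...,2]>b+.042)&(P[...,2]<b+.058)&(abs(P[...,0]-.533)<.05)&(abs(P[...,1]-.079)<.09)
    q=P[m]; print(len(q),q[:,1].min(),q[:,1].max(),q[:,2].mean())
```

```text
[0.5327 0.0787 0.0781] 9.55
shift [0.0007 0.0011 0.0764]
tool y yaw -1.2072239159780849 R [[0.021, 1.0, -0.003], [1.0, -0.021, -0.0], [-0.001, -0.003, -1.0]]
turn [-0.     -0.     -0.0022] 0.0672239159780897
scene [{'point': [0.5317, 0.0749, 0.0635], 'score': 0.93}] [{'point': [0.5347, 0.0763, 0.0329], 'score': 0.6}]
394 0.03154363848775965 0.14063912021216474 0.11400627580841113
top [{'point': [0.5325, 0.0817, 0.0639], 'score': 0.7}] [{'point': [0.5369, 0.0784, 0.0378], 'score': 0.67}]
325 0.019303093017697115 0.060641677000831604 0.11612643251848956
```

View pics/scene2.png

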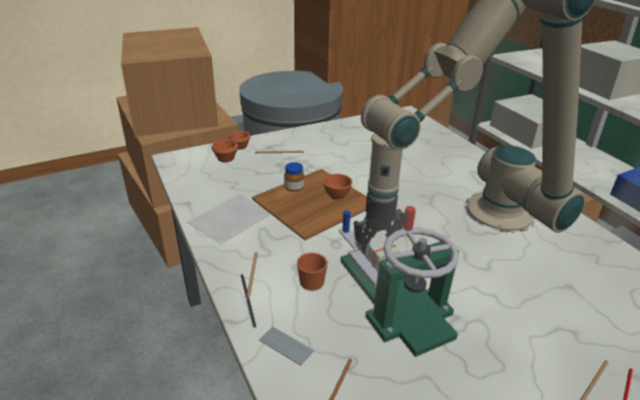

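The scene picture shows the mould held level over the tray at about (375,250). Its ends lie at y = 0.019 and 0.140, so it is centred on the tray.

>>> carry_out(delta_pos=[[0.0,0.001,0.03],[0.0,0.001,0.05],[0.0,0.001,0.065],[0.0,0.001,0.072],[0.0,0.001,0.076],[0.0,0.001,0.078],[0.0,0.001,0.078]], turn=[[0,0,0],[0,0,0],[0,0,0],[0,0,0],[0,0,0],[0,0,0],[0,0,0]], claw=[1,1,1,1,1,1,1])

```text
clock: 10.55
position: [0.5339, 0.0798, 0.0481]
ee_rot: [0.0, 0.714, 0.7, 0.0]
contact_force: [0.2, 0.7, -4.2]
width: 0.0596
gripper_force: 45.4
```

>>> carry_out(delta_pos=[[-0.001,-0.002,0.003],[-0.001,-0.002,0.005],[-0.001,-0.002,0.005]], turn=[[0,0,0],[0,0,0],[0,0,0]], claw=[1,1,1])

```text
clock: 10.85
position: [0.5333, 0.0794, 0.047]
ee_rot: [0.001, 0.714, 0.7, 0.0]
contact_force: [-0.9, -0.6, 4.1]
width: 0.0592
gripper_force: 46.1
```

>>> carry_out(delta_pos=[[0,0,0],[0,0,0],[0,0,0],[0,0,0],[0,0,-0.05],[0,0,-0.15],[0,0,-0.26],[0,0,-0.33],[-0.1,0,-0.33],[-0.22,0,-0.33],[-0.32,0,-0.33],[-0.4,0,-0.33]], turn=[[0,0,0],[0,0,0],[0,0,0],[0,0,0],[0,0,0],[0,0,0],[0,0,0],[0,0,0],[0,0,0],[0,0,0],[0,0,0],[0,0,0]], claw=[-1,-1,-1,-1,-1,-1,-1,-1,-1,-1,-1,-1])

```text
clock: 12.05
position: [0.5296, -0.0826, 0.1782]
ee_rot: [0.0, 0.714, 0.7, -0.0]
contact_force: [0.1, -0.0, 0.5]
width: 0.0853
gripper_force: 0.0
```

Run:
```python
from h import *
print(pose()[0],pose()[2]['clock'])
move((.5305,-.081,.055),np.radians(-1.14))
d=snap('top','top3'); P=cloud(d)
big=cv2.resize(d['image'][180:290,140:340,::-1],None,fx=4,fy=4,interpolation=cv2.INTER_CUBIC);cv2.imwrite('pics/top3c.png',big)
m=(P[...,2]>.076)&(P[...,2]<.092)&(abs(P[...,0]-.533)<.05)&(P[...,1]>0)&(P[...,1]<.16)
print('mould',len(P[m]),P[m][:,2].mean(),cv2.minAreaRect((P[m][:,:2]*1000).astype(np.float32)))
m=(P[...,2]>.028)&(P[...,2]<.048)&(abs(P[...,0]-.533)<.048)&(P[...,1]>-.0)&(P[...,1]<.152)
q=P[m]; print('tray',q[:,:2].min(0),q[:,:2].max(0))
```

```text
[ 0.5296 -0.0826  0.1782] 12.05
shift [0.0043 0.0021 0.3081]
tool y yaw -1.1672584929551297 R [[0.02, 1.0, 0.0], [1.0, -0.02, -0.001], [-0.001, 0.001, -1.0]]
turn [-0.      0.     -0.0009] 0.027258492955132555
mould 932 0.08296419226817857 ((532.539794921875, 83.44767761230469), (111.88721466064453, 58.14345932006836), 88.8320541381836)
tray [0.4922 0.0342] [0.5739 0.1503]
```

View pics/top3c.png

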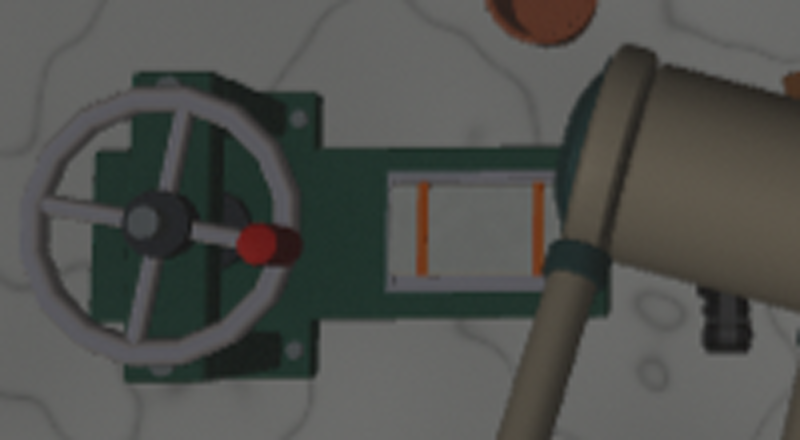

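The crop shows the mould lying inside the rim at about (480,230), with the bands at x=422 and x=538. It is centred and aligned, so I'll regrip the post and push the tray home.

>>> carry_out(delta_pos=[[0.003,0.002,0.08],[0.004,0.002,0.18],[0.004,0.002,0.27],[0.004,0.002,0.308],[0.004,0.002,0.308],[0.004,0.002,0.308],[0.004,0.002,0.308],[0.004,0.002,0.308],[0.004,0.002,0.308],[0.004,0.002,0.308]], turn=[[0,0,0],[0,0,0],[0,0,0],[0,0,0],[0,0,0],[0,0,0],[0,0,0],[0,0,0],[0,0,0],[0,0,0]], claw=[-1,-1,-1,-1,-1,1,1,1,1,1])

```text
clock: 13.1
position: [0.5317, -0.079, 0.056]
ee_rot: [0.001, 0.714, 0.7, 0.001]
contact_force: [1.2, 0.7, 2.6]
width: 0.021
gripper_force: 39.3
```

>>> carry_out(delta_pos=[[0.02,0,0],[0.06,0,0],[0.11,0,0],[0.16,0,0],[0.21,0,0],[0.26,0,0],[0.31,0,0],[0.35,0,0],[0.38,0,0],[0.4,0,0],[0.41,0,0],[0.415,0,0]], turn=[[0,0,0],[0,0,0],[0,0,0],[0,0,0],[0,0,0],[0,0,0],[0,0,0],[0,0,0],[0,0,0],[0,0,0],[0,0,0],[0,0,0]], claw=[1,1,1,1,1,1,1,1,1,1,1,1])

```text
clock: 14.3
position: [0.5335, 0.0879, 0.0559]
ee_rot: [0.0, 0.714, 0.7, -0.0]
contact_force: [-1.8, -1.5, 9.3]
width: 0.0211
gripper_force: 39.8
```

>>> carry_out(delta_pos=[[0.005,0,0],[0.01,0,0],[0.015,0,0],[0.018,0,0],[0.018,0,0]], turn=[[0,0,0],[0,0,0],[0,0,0],[0,0,0],[0,0,0]], claw=[1,1,1,1,1])

```text
clock: 14.8
position: [0.5335, 0.0909, 0.0559]
ee_rot: [0.002, 0.713, 0.701, -0.003]
contact_force: [-1.6, -13.1, 8.7]
width: 0.0213
gripper_force: 39.8
```

>>> carry_out(delta_pos=[[-0.008,0,0],[-0.008,0,0],[-0.008,0,0],[-0.008,0,-0.06],[-0.008,0,-0.16],[-0.008,0,-0.28],[-0.008,0,-0.4],[-0.008,0,-0.52],[-0.008,0,-0.62],[-0.008,0,-0.68],[-0.008,0,-0.68]], turn=[[0,0,0],[0,0,0],[0,0,0],[0,0,0],[0,0,0],[0,0,0],[0,0,0],[0,0,0],[0,0,0],[0,0,0],[0,0,0]], claw=[-1,-1,-1,-1,-1,-1,-1,-1,-1,-1,-1])

```text
clock: 15.9
position: [0.5356, 0.0918, 0.331]
ee_rot: [0.003, 0.714, 0.7, 0.003]
contact_force: [-0.2, -0.2, -0.7]
width: 0.0852
gripper_force: 0.0
```

Run:
```python
from h import *
from scipy.optimize import least_squares
print(pose()[0],pose()[2]['clock'])
for c in('top','scene'):
    d=snap(c,c+'4'); P=cloud(d); im=d['image'].astype(int)
    m=(P[...,2]>.207)&(P[...,2]<.219)&(np.abs(np.hypot(P[...,0]-.535,P[...,1]-.248)-.075)<.014)
    q=P[m][:,:2]
    f=least_squares(lambda v:np.hypot(*(q-v[:2]).T)-v[2],[.535,.248,.075],loss='soft_l1',f_scale=.003); print(c,'axis',f.x,len(q))
    m=(im[...,0]>2*im[...,1])&(im[...,0]>80)&(P[...,2]>.262)&(np.hypot(P[...,0]-.52,P[...,1]-.174)<.04)
    k=P[m]
    if len(k): print('knob',len(k),(k.min(0)+k.max(0))/2,k.max(0)-k.min(0))
    for n in('tray_grip','tray_in','wheel_axis','knob_grip'): print(n,[(np.round(x['point'],4),round(x['score'],2)) for x in manip.place_of(c,n)[:1]])
move((.5205,.175,.29),np.radians(-1.14))
```

```text
[0.5356 0.0918 0.331 ] 15.9
top axis [0.5356 0.2471 0.0746] 391
tray_grip [(array([0.5318, 0.0865, 0.0755]), 0.73)]
tray_in []
wheel_axis []
knob_grip []
scene axis [0.5381 0.2504 0.0739] 980
knob 26 [0.5226 0.1766 0.2674] [0.0152 0.0154 0.0069]
tray_grip [(array([0.5316, 0.0841, 0.0745]), 0.79)]
tray_in [(array([0.5362, 0.244 , 0.0342]), 0.97)]
wheel_axis [(array([0.5344, 0.2497, 0.2085]), 0.98)]
knob_grip [(array([0.5223, 0.1735, 0.2503]), 0.76)]
shift [ 0.2092 -0.037   0.0902]
tool y yaw -1.1300778095011927 R [[0.02, 1.0, -0.002], [1.0, -0.02, -0.0], [-0.0, -0.002, -1.0]]
turn [0.     0.     0.0003] -0.009922190498810057
```

View pics/scene4.png

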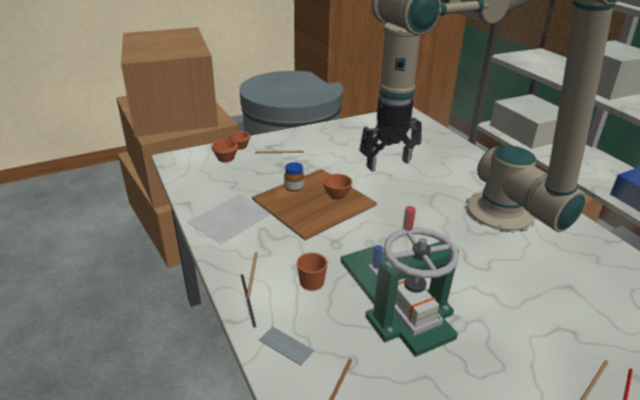

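The scene picture shows the mould in the tray under the foot at about (418,300), the tray home, and the knob at (409,217). I'll grip the knob next.

>>> carry_out(delta_pos=[[0.08,-0.02,0],[0.16,-0.035,0],[0.207,-0.04,0],[0.207,-0.04,0.04],[0.207,-0.04,0.12],[0.207,-0.04,0.2],[0.207,-0.04,0.255],[0.207,-0.04,0.255],[0.207,-0.04,0.255],[0.207,-0.04,0.255],[0.207,-0.04,0.255],[0.207,-0.04,0.255]], turn=[[0,0,0],[0,0,0],[0,0,0],[0,0,0],[0,0,0],[0,0,0],[0,0,0],[0,0,0],[0,0,0],[0,0,0],[0,0,0],[0,0,0]], claw=[-1,-1,-1,-1,-1,-1,-1,-1,1,1,1,1])

```text
clock: 17.6
position: [0.5202, 0.1743, 0.2261]
ee_rot: [0.001, 0.714, 0.7, 0.001]
contact_force: [0.1, 0.6, 0.5]
width: 0.0288
gripper_force: 0.0
```

```bash
cat > arc.py <<'E'
import sys
from h import *
C=np.array([float(sys.argv[1]),float(sys.argv[2])]); step=float(sys.argv[3]); n=int(sys.argv[4])
p,r,s=pose(); v=p[:2]-C; print(p,s['clock'],s['width'],s['contact_force'],'rad',np.hypot(*v),'qpos',np.array(s['qpos']))
a=np.arctan2(v[1],v[0]); print('knob ang',np.degrees(a))
out=[]
for i in range(1,n+1):
    b=a-np.radians(step)*i
    t=C+.075*np.array([np.cos(b),np.sin(b)])
    o=r.inv().apply([*(t-p[:2]),0])/.4; out.append([round(o[0],3),round(o[1],3),0])
print(out)
E
python3 arc.py .5355 .248 15 12
```

```text
[0.5202 0.1743 0.2261] 17.6 0.028823375547571754 [0.1189 0.5634 0.4816] rad 0.07530988870174106 qpos [ 0.1964  0.238   1.5714 -0.0001  1.3299  0.2162]
knob ang -101.72360647029534
[[np.float64(0.016), np.float64(-0.046), 0], [np.float64(0.043), np.float64(-0.087), 0], [np.float64(0.079), np.float64(-0.12), 0], [np.float64(0.123), np.float64(-0.142), 0], [np.float64(0.171), np.float64(-0.152), 0], [np.float64(0.22), np.float64(-0.15), 0], [np.float64(0.266), np.float64(-0.135), 0], [np.float64(0.307), np.float64(-0.108), 0], [np.float64(0.34), np.float64(-0.071), 0], [np.float64(0.362), np.float64(-0.028), 0], [np.float64(0.372), np.float64(0.02), 0], [np.float64(0.369), np.float64(0.069), 0]]
```

>>> carry_out(delta_pos=[[0,0,0],[0,0,0],[0.004,-0.02,0],[0.016,-0.046,0],[0.043,-0.087,0],[0.079,-0.12,0],[0.123,-0.142,0],[0.171,-0.152,0],[0.22,-0.15,0],[0.266,-0.135,0],[0.307,-0.108,0],[0.307,-0.108,0]], turn=[[0,0,0],[0,0,0],[0,0,0],[0,0,0],[0,0,0],[0,0,0],[0,0,0],[0,0,0],[0,0,0],[0,0,0],[0,0,0],[0,0,0]], claw=[1,1,1,1,1,1,1,1,1,1,1,1])

```text
clock: 18.8
position: [0.4813, 0.3, 0.2261]
ee_rot: [0.001, 0.714, 0.701, 0.003]
contact_force: [1.5, 0.2, 6.7]
width: 0.0231
gripper_force: 40.2
```

```bash
python3 arc.py .5355 .248 15 12|sed 's/np.float64//g'
```

```text
[0.4813 0.3    0.2261] 18.8 0.02308699652855737 [1.5009 0.2181 6.7309] rad 0.07509809034721553 qpos [ 0.4347  0.2639  1.5351 -0.      1.3368  0.4532]
knob ang 136.1984479105049
[[(0.031), (0.038), 0], [(0.052), (0.082), 0], [(0.06), (0.13), 0], [(0.055), (0.179), 0], [(0.039), (0.225), 0], [(0.01), (0.265), 0], [(-0.027), (0.296), 0], [(-0.072), (0.317), 0], [(-0.12), (0.325), 0], [(-0.169), (0.321), 0], [(-0.215), (0.304), 0], [(-0.255), (0.276), 0]]
```

>>> carry_out(delta_pos=[[0.031,0.038,0],[0.052,0.082,0],[0.06,0.13,0],[0.055,0.179,0],[0.039,0.225,0],[0.01,0.265,0],[-0.027,0.296,0],[-0.072,0.317,0],[-0.12,0.325,0],[-0.169,0.321,0],[-0.215,0.304,0],[-0.255,0.276,0]], turn=[[0,0,0],[0,0,0],[0,0,0],[0,0,0],[0,0,0],[0,0,0],[0,0,0],[0,0,0],[0,0,0],[0,0,0],[0,0,0],[0,0,0]], claw=[1,1,1,1,1,1,1,1,1,1,1,1])

```text
clock: 20.0
position: [0.5877, 0.1941, 0.2261]
ee_rot: [-0.0, 0.714, 0.7, 0.002]
contact_force: [-2.3, 5.4, 7.2]
width: 0.0231
gripper_force: 40.5
```

```bash
python3 arc.py .5355 .248 15 12|sed 's/np.float64//g'
```

```text
[0.5877 0.1941 0.2261] 20.0 0.023082524961192685 [-2.3177  5.4029  7.2337] rad 0.07503453405995565 qpos [0.2052 0.3431 1.4187 0.0025 1.3769 0.2249]
knob ang -45.92620472867478
[[(-0.03), (-0.039), 0], [(-0.049), (-0.084), 0], [(-0.055), (-0.132), 0], [(-0.049), (-0.181), 0], [(-0.031), (-0.226), 0], [(-0.001), (-0.265), 0], [(0.038), (-0.295), 0], [(0.083), (-0.314), 0], [(0.131), (-0.321), 0], [(0.18), (-0.314), 0], [(0.225), (-0.296), 0], [(0.264), (-0.266), 0]]
```

>>> carry_out(delta_pos=[[-0.03,-0.039,0],[-0.049,-0.084,0],[-0.055,-0.132,0],[-0.049,-0.181,0],[-0.031,-0.226,0],[-0.001,-0.265,0],[0.038,-0.295,0],[0.083,-0.314,0],[0.131,-0.321,0],[0.155,-0.318,0],[0.18,-0.314,0],[0.18,-0.314,0]], turn=[[0,0,0],[0,0,0],[0,0,0],[0,0,0],[0,0,0],[0,0,0],[0,0,0],[0,0,0],[0,0,0],[0,0,0],[0,0,0],[0,0,0]], claw=[1,1,1,1,1,1,1,1,1,1,1,1])

```text
clock: 21.2
position: [0.4634, 0.2698, 0.2261]
ee_rot: [0.0, 0.714, 0.701, 0.001]
contact_force: [0.1, 1.2, 7.4]
width: 0.0227
gripper_force: 40.8
```

```bash
python3 arc.py .5355 .248 4 11|sed 's/np.float64//g'
```

```text
[0.4634 0.2698 0.2261] 21.2 0.022656667955280457 [0.0745 1.154  7.3632] rad 0.07526541861617561 qpos [0.397  0.2192 1.597  0.0004 1.3228 0.4152]
knob ang 163.20180502046043
[[(0.012), (0.005), 0], [(0.024), (0.009), 0], [(0.036), (0.015), 0], [(0.048), (0.022), 0], [(0.058), (0.029), 0], [(0.069), (0.037), 0], [(0.079), (0.046), 0], [(0.088), (0.055), 0], [(0.096), (0.065), 0], [(0.104), (0.076), 0], [(0.111), (0.087), 0]]
```

>>> carry_out(delta_pos=[[0.012,0.005,0],[0.024,0.009,0],[0.036,0.015,0],[0.048,0.022,0],[0.058,0.029,0],[0.069,0.037,0],[0.074,0.041,0],[0.079,0.046,0],[0.079,0.046,0]], turn=[[0,0,0],[0,0,0],[0,0,0],[0,0,0],[0,0,0],[0,0,0],[0,0,0],[0,0,0],[0,0,0]], claw=[1,1,1,1,1,1,1,1,1])

```text
clock: 22.1
position: [0.4792, 0.2977, 0.226]
ee_rot: [-0.0, 0.714, 0.7, -0.003]
contact_force: [-5.2, -5.7, 12.5]
width: 0.0228
gripper_force: 41.3
```

```bash
python3 arc.py .5355 .248 4 3|sed 's/np.float64//g'
```

```text
[0.4792 0.2977 0.226 ] 22.1 0.022757008847399535 [-5.1853 -5.7393 12.4628] rad 0.07505795580039672 qpos [ 0.4338  0.266   1.5324 -0.0021  1.3491  0.4533]
knob ang 138.5415411605692
[[(0.01), (0.009), 0], [(0.019), (0.018), 0], [(0.027), (0.028), 0]]
```

>>> carry_out(delta_pos=[[0.005,0.005,0],[0.008,0.008,0],[0.008,0.008,0]], turn=[[0,0,0],[0,0,0],[0,0,0]], claw=[1,1,1])

```text
clock: 22.4
position: [0.4793, 0.2978, 0.2259]
ee_rot: [-0.0, 0.714, 0.7, -0.008]
contact_force: [-12.2, -11.7, 17.0]
width: 0.0234
gripper_force: 41.9
```

>>> carry_out(delta_pos=[[-0.01,-0.01,0],[-0.01,-0.01,0],[-0.01,-0.01,0],[-0.01,-0.01,0],[-0.01,-0.01,-0.06],[-0.01,-0.01,-0.15],[-0.01,-0.01,-0.25],[-0.2,-0.05,-0.3],[-0.3,-0.1,-0.3],[-0.4,-0.15,-0.3],[-0.5,-0.2,-0.3],[-0.5,-0.2,-0.3]], turn=[[0,0,0],[0,0,0],[0,0,0],[0,0,0],[0,0,0],[0,0,0],[0,0,0],[0,0,0],[0,0,0],[0,0,0],[0,0,0],[0,0,0]], claw=[-1,-1,-1,-1,-1,-1,-1,-1,-1,-1,-1,-1])

```text
clock: 23.6
position: [0.3991, 0.1012, 0.3452]
ee_rot: [0.001, 0.715, 0.699, -0.001]
contact_force: [0.7, 0.1, 0.4]
width: 0.0855
gripper_force: 0.0
```

Run:
```python
from h import *
print(pose()[0],pose()[2]['clock'],pose()[2]['contact_force'])
d=snap('scene','scene5')
print(manip.place_of('scene','knob_grip')[:1],manip.place_of('scene','foot')[:1])
cv2.imwrite('pics/scene5c.png',cv2.resize(d['image'][180:370,300:500,::-1],None,fx=3,fy=3,interpolation=cv2.INTER_CUBIC))
```

```text
[0.3991 0.1012 0.3452] 23.6 [0.6954 0.0951 0.3751]
[] [{'point': [0.5366, 0.2481, 0.0828], 'score': 0.67}]
```

View pics/scene5c.png

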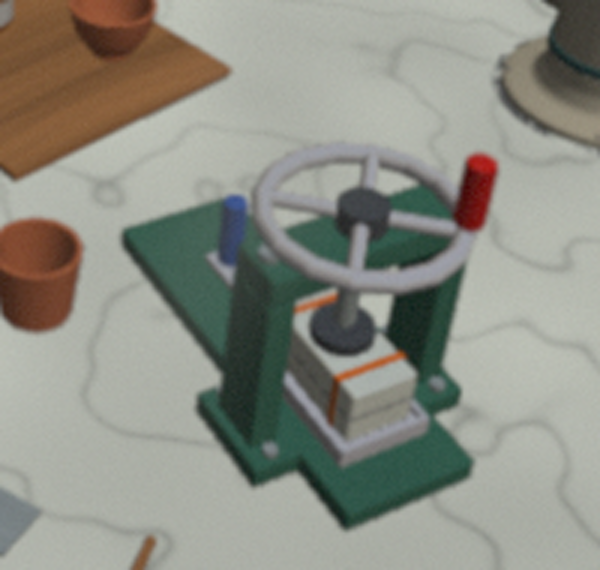

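The crop shows the foot at (343,328) pressing on the mould, the mould flat in the tray with the tray home, the knob at (477,190), and the gripper clear. I'm handing the job in.

```bash
python3 -c "
from rig import manip
print(manip.sign_off())"
```

```text
the job is handed in; nothing more can be done
None
```

The job is handed in, but no verdict came back: the mould lies flat and centred in the tray, the tray is home, the wheel was turned until it met its stop (about 6.99 rad by my reckoning) with the foot down on the mould, and the arm is clear of everything.

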